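# Load the bench shaker and set its selector

## Task

The bench shaker is to run with three of the small 60 mm culture dishes on its platform; one is there already, so add exactly two more from the bench, flat on the mat inside the rim and not stacked, and leave the other small dishes on the bench where they stand. Set the shaker's selector knob to the long bar mark: the knob only turns while it is pressed in, and must be left clicked home there, sprung fully out again. Keep the dishes level, put them down without dropping them, and do not disturb the other things on the bench.

Things in the scene. Friction and masses are not known exactly. Their poses are not given: they have to be found in the camera images.
- dish1: closed 60 mm culture dish: clear flat round dish with a lid and dark red agar, diameter 60 mm, 16 mm high, 30 to 55 g; origin at the centre of its underside, z up. Starts on the bench; the four on the bench are alike and any two will do.
- dish2: closed 60 mm culture dish: clear flat round dish with a lid and dark red agar, diameter 60 mm, 16 mm high, 30 to 55 g; origin at the centre of its underside, z up. Starts on the bench; the four on the bench are alike and any two will do.
- dish3: closed 60 mm culture dish: clear flat round dish with a lid and dark red agar, diameter 60 mm, 16 mm high, 30 to 55 g; origin at the centre of its underside, z up. Starts on the bench; the four on the bench are alike and any two will do.
- dish4: closed 60 mm culture dish: clear flat round dish with a lid and dark red agar, diameter 60 mm, 16 mm high, 30 to 55 g; origin at the centre of its underside, z up. Starts on the bench; the four on the bench are alike and any two will do.
- dish_loaded: closed 60 mm culture dish: clear flat round dish with a lid and dark red agar, diameter 60 mm, 16 mm high, 30 to 55 g; origin at the centre of its underside, z up. The one that stands on the shaker's platform at the start; it stays on the platform.
- shaker: bench shaker, fixed, 305 mm deep (x), 330 mm wide (y); origin under its centre on the bench, z up, front = its -x, facing away from the robot, ahead and to its left. In front a console panel slopes 30 degrees, rising towards the back from 33 mm high (x = -153 mm) to 88 mm (x = -57 mm); it carries the selector knob, a dark display and a rocker switch. Behind is the flat platform.
- platform (a point): centre of the top of the rubber mat on the platform, 109 mm above the bench; axes as the shaker's. The mat is 192 mm (x) by 312 mm (y), inside an aluminium rim 5 mm high and 4 mm thick. A dish inside the rim can have its centre up to 66 mm (x) and 126 mm (y) from this point.
- knob_grip (a point): on the knob's axis, half way up its grip bar, 28.5 mm out from the panel when the knob is out. z points out of the panel along the knob's axis (30 degrees from vertical, to the front); x along the bar to its pointer end (white line), turning with the knob. Black round skirt 64 mm across, its top 12.5 mm below this point; on it the bar, 60 mm long, 14 mm thick, top 11.5 mm above this point.
- knob_pointer (a point): top of the pointer end of the grip bar, 30 mm from the knob's axis.
- mark (a point): middle of the long bar mark on the panel (20 mm long, 6 mm wide), 46.5 mm from the knob's axis, at 3 o'clock for someone facing the panel (the shaker's -y side). The other marks round the knob, 30 degrees apart, are nine short ticks (6 mm) and a small ring.
- selector (a joint): selector angle, rad, growing clockwise as seen facing the panel: 0 = pointer straight up the slope, 1.571 = at the long bar mark. Clicks every 0.524 rad from -2.618 to 2.618; starts at -1.571, -1.047 or -0.524. Locked while the knob is out; pressed in 5 mm or more it turns with about 0.1 N m per click. When let go it springs to the nearest click and out.
- selector_push (a joint): how far the knob is pressed in along its axis, in m: 0 = fully out (home), 0.007 = pressed in to the stop. The spring takes 7 N to start and 10.5 N at the stop, and returns it.
- lamp: glass spirit lamp, 72 mm across and 72 mm high, standing among the small dishes; leave alone. Origin under its centre.
- big_dishes: stack of two 90 mm dishes, 32 mm high; leave alone. Origin under its centre.
- loop: inoculating loop: thin wire on a wooden handle, 200 mm long, lying along its x; leave alone. Origin at its middle.
- cap: red screw cap, 38 mm across, 18 mm high; leave alone. Origin under its centre.
- beaker: glass beaker, 70 mm across, 90 mm high; leave alone. Origin under its centre.
- bottle: brown reagent bottle, 60 mm across, 130 mm high; leave alone. Origin under its centre.
Not all that is in view belongs to the job. What is shaped like the dish2 but green or orange is not meant.

How it is judged (in metres and radians):
At the end, for the whole second after the job is handed in: three 60 mm dishes (the first one and exactly two from the bench) lie at rest, flat on the mat inside the rim (5 mm, 0.1 rad); the other two stand within 40 mm of where they were on the bench; the selector is at the long bar mark (1.571 within 0.12 rad) and out to within 2 mm (((x of dish1 in the frame of platform between -0.072 and 0.072 m and y of dish1 in the frame of platform between -0.132 and 0.132 m and z of dish1 in the frame of platform between -0.005 and 0.005 m and angle between dish1's own z axis and vertical below 0.1 rad and linear speed of dish1 below 0.02 m/s) or (height (world z) of dish1 below 0.006 m and angle between dish1's own z axis and vertical below 0.1 rad and distance of dish1 from where it was at the start of the episode below 0.04 m)) and ((x of dish2 in the frame of platform between -0.072 and 0.072 m and y of dish2 in the frame of platform between -0.132 and 0.132 m and z of dish2 in the frame of platform between -0.005 and 0.005 m and angle between dish2's own z axis and vertical below 0.1 rad and linear speed of dish2 below 0.02 m/s) or (height (world z) of dish2 below 0.006 m and angle between dish2's own z axis and vertical below 0.1 rad and distance of dish2 from where it was at the start of the episode below 0.04 m)) and ((x of dish3 in the frame of platform between -0.072 and 0.072 m and y of dish3 in the frame of platform between -0.132 and 0.132 m and z of dish3 in the frame of platform between -0.005 and 0.005 m and angle between dish3's own z axis and vertical below 0.1 rad and linear speed of dish3 below 0.02 m/s) or (height (world z) of dish3 below 0.006 m and angle between dish3's own z axis and vertical below 0.1 rad and distance of dish3 from where it was at the start of the episode below 0.04 m)) and ((x of dish4 in the frame of platform between -0.072 and 0.072 m and y of dish4 in the frame of platform between -0.132 and 0.132 m and z of dish4 in the frame of platform between -0.005 and 0.005 m and angle between dish4's own z axis and vertical below 0.1 rad and linear speed of dish4 below 0.02 m/s) or (height (world z) of dish4 below 0.006 m and angle between dish4's own z axis and vertical below 0.1 rad and distance of dish4 from where it was at the start of the episode below 0.04 m)) and (height (world z) of each of dish1, dish2 above 0.08 m or height (world z) of each of dish1, dish3 above 0.08 m or height (world z) of each of dish1, dish4 above 0.08 m or height (world z) of each of dish2, dish3 above 0.08 m or height (world z) of each of dish2, dish4 above 0.08 m or height (world z) of each of dish3, dish4 above 0.08 m) and (height (world z) of each of dish1, dish2 below 0.03 m or height (world z) of each of dish1, dish3 below 0.03 m or height (world z) of each of dish1, dish4 below 0.03 m or height (world z) of each of dish2, dish3 below 0.03 m or height (world z) of each of dish2, dish4 below 0.03 m or height (world z) of each of dish3, dish4 below 0.03 m) and x of dish_loaded in the frame of platform between -0.072 and 0.072 m and y of dish_loaded in the frame of platform between -0.132 and 0.132 m and z of dish_loaded in the frame of platform between -0.005 and 0.005 m and angle between dish_loaded's own z axis and vertical below 0.1 rad and linear speed of dish_loaded below 0.02 m/s and value of joint selector between 1.4508 and 1.6908 rad and value of joint selector_push below 0.002 m); the robot touches nothing.
It fails at once if another thing on the bench (lamp, 90 mm dishes, loop, cap, beaker or bottle) is shifted more than 30 mm (distance of any of lamp, big_dishes, loop, cap, beaker, bottle from where it was at the start of the episode above 0.03 m).
It fails at once if a 60 mm dish is tipped more than 0.5 rad from level (angle between any of dish1, dish2, dish3, dish4, dish_loaded's own z axis and vertical above 0.5 rad).
It fails at once if a 60 mm dish is dropped, thrown or knocked: faster than 0.6 m/s while no finger touches it (a fall of about 18 mm) ((linear speed of dish1 above 0.6 m/s and contact force between the fingers and dish1 below 0.05 N) or (linear speed of dish2 above 0.6 m/s and contact force between the fingers and dish2 below 0.05 N) or (linear speed of dish3 above 0.6 m/s and contact force between the fingers and dish3 below 0.05 N) or (linear speed of dish4 above 0.6 m/s and contact force between the fingers and dish4 below 0.05 N) or (linear speed of dish_loaded above 0.6 m/s and contact force between the fingers and dish_loaded below 0.05 N)).
It also fails if it takes over 72 s, if anything falls off the work surface, if the arm or the gripper's body presses on something with over 40 N, if the wrist force passes 120 N, or if a joint passes its speed limit or range.

## Robot

A 7-joint arm with a two-finger parallel gripper is mounted at the origin on the work surface. World frame = base frame: x ahead of the robot, y to its left, z up, the work surface at z = 0. Lengths are in m, angles in degrees, forces in N, time in s.
With the tool pointing down it reaches from about 0.4 to 0.85 m from the base axis. Payload 4.4 kg.
Tool frame: the origin (TCP) lies midway between the tips of the shut fingers; the grasp point (between the pads) lies 19 mm behind it; z points along the fingers, y is the line along which they close (so a half turn about z gives the same grasp; the last joint's range is limited). The gripper opens to 94 mm and grips with 3 to 60 N. Pads are 16 mm wide; open, the fingers measure 119 mm over their backs; the gripper's body (75 mm by 177 mm) begins 78 mm behind the grasp point.
Start: joints at [-67.827, 36.005, 2.206, 86.941, -1.547, 57.084, -1.146], TCP at [0.284, 0.585, 0.205] pointing down, gripper open.
Joint ranges: [-175.42, 175.42], [-21.48, 121.26], [-71.46, 75.88], [10.55, 141.38], [-63.04, 243.04], [13.31, 113.54], [-168.57, 168.57]. Speed limits (degrees/s): [147.25, 147.25, 180, 180, 180, 180, 180].

## Interface

Orientations are given as a 3x3 rotation matrix whose columns are the frame's x, y, z axes.
In Python, from station import r gives the robot as it stands.
- The arm moves only by the tool jog_arm, never from a script. Its argument "increments" is a list of rows, each a list of 7 numbers: the shift along the tool's x, y, z as a fraction of full scale, then the turn, a rotation vector about the tool's x, y, z as a fraction of full scale, then the closure, from 0 (fully open) to 1 (shut). In form: [[x, y, z, wx, wy, wz, claw], ...]. A call has 1 to 12 rows; each row shifts and turns the commanded pose from where the row before left it, along the tool's axes as they then stand; what a row does not reach is not made up. Full scale, the value 1, is 50 cm for a shift and 10 degrees for a turn. A row lasts 1/8 s, in which the tool goes at most 62.5 mm and 10.7 degrees, less where a joint would pass 70% of its speed; a pose out of reach is approached as far as the arm can. A call with a number of a shift or a turn outside -1 to 1 is refused whole. A call with a gripper value outside its range is refused whole. The fingers move at their own pace and stop on an object; "newtons" is the grip in N (left out, the last holds). Time passes only in rows, so rows that do not move let the fingers close. It gives the time, the measured TCP pose, the force, the opening and the grip force at its end, in the units of the state.
- r.state(): the state, without advancing time (a new reading comes with each control period).
- r.snapshot(name): name is "scene" or "top"; returns the picture (384x512x3 uint8, blue, green, red); there is no depth.
- r.camera_model(name): a dict with "fx", "fy", "cx", "cy" (pixels), "k1" (the pictures are not rectified: a ray, as slopes to the right and down, at radius r is drawn at 1 + k1 r^2 times it, then the intrinsics apply), "rvec" (rotation vector, rad) and "tvec" (3), from world to camera coordinates, as OpenCV has them. Camera axes: x right, y down, z forward; pixel columns grow to the right and rows downward; lengths in m; the calibration is good to about 2 mm. A picture is of the moment at which its call begins. camera_model takes no time and is no camera call.
- r.sign_off(): hands the job in; it is judged then, once.
Trained networks look in the newest picture that a camera, given by its name, has taken for a name from the list of things; names that differ only in an ending like _2 or _b are one class to them, and where a whole thing is asked for, a point or a joint stands for the part that bears it (a point fixed in the world has none). Each returns a list of dicts, best first, with "confidence" (0 to 1); they miss things now and then, are a little off and sometimes report something else, mostly with a low value. They report only what shows in the picture. A call takes as long as a camera call. They do not tell look-alikes from the thing itself.
- r.search_frame(camera, query): "position" ([x, y, z] in m, in the coordinates of the camera as it stood for that picture, good to about 4 mm: the middle of the surface that is visible of it).
The state is a dict: "t": time; "joint_pos": joint angles; "joint_vel": joint speeds; "tau": joint torques, N m; "ee_pos": TCP position; "ee_rot": TCP orientation; "force": force on the tool from outside, world axes, zero at the start; "ft_torque": the same for the moment, N m; "width": opening from 0.0 (shut) to 1.0 (fully open); "gripper_force": force on a finger pad.
Only numpy, scipy, OpenCV 4.12 (cv2) and the standard library are available. Lean on these libraries where they do the work, as an engineer would, in place of code of your own. Each camera call takes 0.05 s, during which the arm holds its last target. There are 200 camera calls.

## Working session

There is one attempt and no reset: what is moved stays moved. The work goes in short steps, Python scripts to look and compute and a tool call to move; the robot and the scene stay as the last step left them, time stands still between calls to the robot, and variables do not carry over. Pictures are saved under pics/ and viewed, at most 10 in all, crops included, and the job is handed in when it is done.

Besides the shell and the picture viewer there is one more tool, called after "Emit:" as name([rows], argument=value, ...), one row to a line, values as JSON. jog_arm: Moves the arm, as the interface text tells. Its arguments: {"type":"object","properties":{"increments":{"type":"array","items":{"type":"array","items":{"type":"number","minimum":-1,"maximum":1}}},"newtons":{"type":"number"}},"required":["increments"]}

```bash
ls; mkdir -p pics
cat > h.py <<'E'
import numpy as np, cv2
from station import r
def cam(n):
    m=r.camera_model(n); R,_=cv2.Rodrigues(np.array(m["rvec"],float)); return m,R,np.array(m["tvec"],float).ravel()
def to_world(n,p):
    m,R,t=cam(n); return R.T@(np.array(p,float)-t)
def px(n,P):
    m,R,t=cam(n); c=R@np.array(P,float)+t; x,y=c[0]/c[2],c[1]/c[2]; s=1+m["k1"]*(x*x+y*y)
    return np.array([m["fx"]*x*s+m["cx"],m["fy"]*y*s+m["cy"]])
def ray(n,uv):
    m,R,t=cam(n); a=np.array([(uv[0]-m["cx"])/m["fx"],(uv[1]-m["cy"])/m["fy"]]); b=a.copy()
    for _ in range(20): b=a/(1+m["k1"]*(b@b))
    return -R.T@t, R.T@np.array([b[0],b[1],1.])
def at_z(n,uv,z):
    o,d=ray(n,uv); return o+d*(z-o[2])/d[2]
def tri(uv1,uv2,n1="scene",n2="top"):
    o1,d1=ray(n1,uv1);o2,d2=ray(n2,uv2); A=np.stack([d1,-d2],1); s=np.linalg.lstsq(A,o2-o1,rcond=None)[0]
    p,q=o1+s[0]*d1,o2+s[1]*d2; return (p+q)/2,np.linalg.norm(p-q)
E
python3 - <<'E'
from h import *
np.set_printoptions(precision=3,suppress=True)
for n in("scene","top"):
    cv2.imwrite(f"pics/{n}0.png",cv2.resize(r.snapshot(n),(800,600))); m,R,t=cam(n); print(n,m,"C",-R.T@t)
    for q in("dish1","shaker","knob_grip","knob_pointer","mark","lamp","big_dishes","loop","cap","beaker","bottle"):
        for d in r.search_frame(n,q):
            P=to_world(n,d["position"]); print(q,round(d["confidence"],2),P,px(n,P).round(0))
print(r.state())
E
```

```text
pics
scene {'fx': 416.6326513202321, 'fy': 416.6326513202321, 'cx': 261.25752851438233, 'cy': 190.27623585420426, 'k1': -0.011790000477478128, 'rvec': array([ 2.417,  0.715, -0.257]), 'tvec': array([-0.394, -0.14 ,  1.529])} C [ 0.905 -0.632  1.137]
dish1 0.74 [0.353 0.429 0.016] [297. 116.]
dish1 0.67 [0.668 0.209 0.018] [345. 189.]
dish1 0.65 [0.256 0.384 0.017] [269. 113.]
dish1 0.6 [0.475 0.435 0.014] [325. 127.]
dish1 0.58 [0.535 0.221 0.016] [312. 171.]
dish1 0.46 [0.42  0.206 0.018] [281. 160.]
dish1 0.45 [0.415 0.328 0.02 ] [297. 138.]
shaker 0.96 [ 0.573 -0.189  0.109] [254. 252.]
knob_grip 0.87 [ 0.621 -0.046  0.079] [295. 228.]
knob_grip 0.46 [0.535 0.217 0.02 ] [311. 171.]
knob_pointer 0.8 [ 0.626 -0.047  0.082] [296. 229.]
mark 0.78 [ 0.576 -0.189  0.111] [255. 252.]
mark 0.24 [ 0.628 -0.046  0.084] [297. 229.]
lamp 0.69 [0.549 0.338 0.035] [332. 148.]
big_dishes 0.77 [0.668 0.351 0.031] [364. 160.]
loop 0.73 [0.42  0.207 0.021] [281. 159.]
loop 0.44 [0.316 0.204 0.006] [256. 151.]
cap 0.71 [ 0.357 -0.4    0.019] [152. 285.]
beaker 0.73 [ 0.612 -0.437  0.05 ] [214. 342.]
[... 1075 characters left out ...]
449  0.045] [384. 148.]
bottle 0.9 [ 0.466 -0.443  0.093] [387. 194.]
bottle 0.52 [0.536 0.347 0.034] [136. 172.]
bottle 0.32 [ 0.626 -0.449  0.041] [383. 148.]
{'t': 1.2, 'joint_pos': array([-67.825,  36.004,   2.208,  86.941,  -1.546,  57.083,  -1.145]), 'joint_vel': array([ 0.032, -0.029,  0.014, -0.047,  0.032,  0.015, -0.048]), 'tau': array([ -0.   , -54.96 ,   1.143, -18.694,  -0.052,   0.016,   0.   ]), 'ee_pos': array([0.284, 0.585, 0.205]), 'ee_rot': array([[-0.899,  0.438,  0.   ],
       [ 0.438,  0.899,  0.   ],
       [ 0.   ,  0.   , -1.   ]]), 'force': array([ 0.51 , -0.813, -0.391]), 'ft_torque': array([0.   , 0.035, 0.021]), 'gripper_force': 0.0, 'width': 1.0001299834517081}
```

View pics/scene0.png

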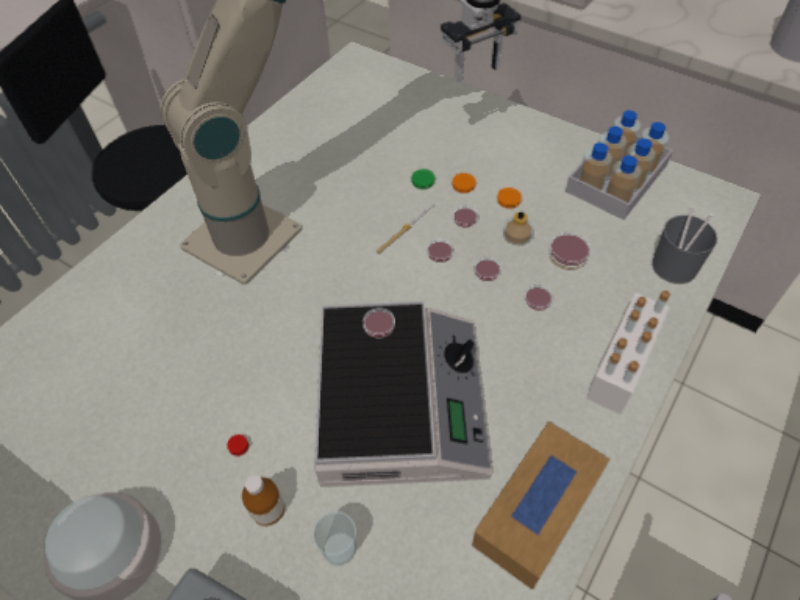

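View pics/top0.png

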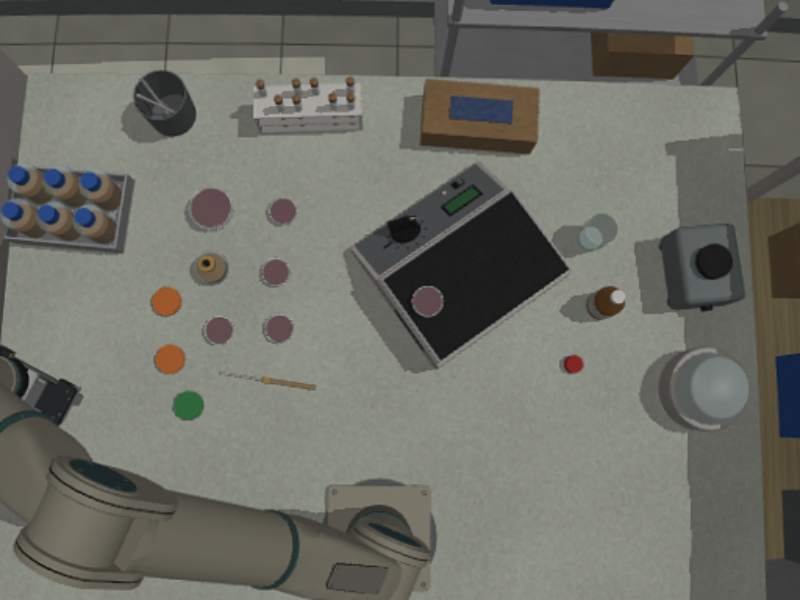

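Scene view (800×600): the red-agar dishes are at (465,217), (440,252), (487,270) and (538,298). The loaded one is on the mat at (379,323). The look-alikes at (423,179) green and (464,183), (510,197) orange are not meant. (569,250) is the 90 mm stack and (518,228) the lamp. The top view shows the red dishes at (218,330), (279,328), (275,272) and (283,211), the loaded one at (428,301) and the knob at (404,230). I'll enlarge the knob and dishes to confirm.

Run:
```python
from h import *
np.set_printoptions(precision=3,suppress=True)
a=r.snapshot("scene");b=r.snapshot("top");np.save("s.npy",a);np.save("t.npy",b)
I=cv2.INTER_CUBIC
k1=cv2.resize(a[195:320,195:325],(400,385),interpolation=I); k2=cv2.resize(b[95:245,215:371],(400,385),interpolation=I)
cv2.imwrite("pics/knob.png",np.hstack([k1,k2]))
cv2.imwrite("pics/dishes.png",cv2.resize(b[120:270,90:290],(800,600),interpolation=I))
# red dish blobs
for n,im in(("scene",a),("top",b)):
    hsv=cv2.cvtColor(im,cv2.COLOR_BGR2HSV)
    m=((hsv[...,0]<8)|(hsv[...,0]>165))&(hsv[...,1]>50)&(hsv[...,2]>50)
    k,l,st,c=cv2.connectedComponentsWithStats(m.astype(np.uint8))
    for i in range(1,k):
        if 60<st[i,4]<900: print(n,c[i].round(1),st[i,4],at_z(n,c[i],.012),at_z(n,c[i],.121)[:2])
```

```text
scene [297.2 138.7] 117 [0.414 0.33  0.012] [0.462 0.237]
scene [364.1 159.3] 329 [0.665 0.37  0.012] [0.688 0.273]
scene [281.1 160.4] 127 [0.419 0.208 0.012] [0.466 0.126]
scene [311.4 172.2] 133 [0.536 0.218 0.012] [0.572 0.136]
scene [344.1 190.2] 150 [0.666 0.209 0.012] [0.69  0.127]
scene [242.2 206.8] 214 [ 0.417 -0.031  0.012] [ 0.464 -0.089]
scene [151.9 284.5] 160 [ 0.352 -0.396  0.012] [ 0.405 -0.419]
top [134.4 132.4] 448 [0.671 0.364 0.012] [0.641 0.339]
top [180.7 134.6] 177 [0.665 0.211 0.012] [0.636 0.197]
top [176.1 173.9] 187 [0.534 0.221 0.012] [0.514 0.206]
top [273.2 192.5] 230 [ 0.478 -0.094  0.012] [ 0.461 -0.086]
top [139.9 210.9] 200 [0.412 0.333 0.012] [0.4  0.31]
top [178.4 209.9] 200 [0.417 0.21  0.012] [0.405 0.196]
top [366.9 232.7] 121 [ 0.352 -0.396  0.012] [ 0.344 -0.368]
```

View pics/knob.png

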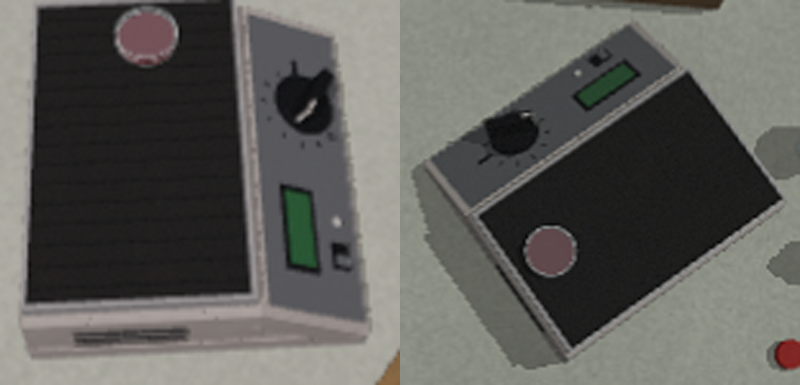

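View pics/dishes.png

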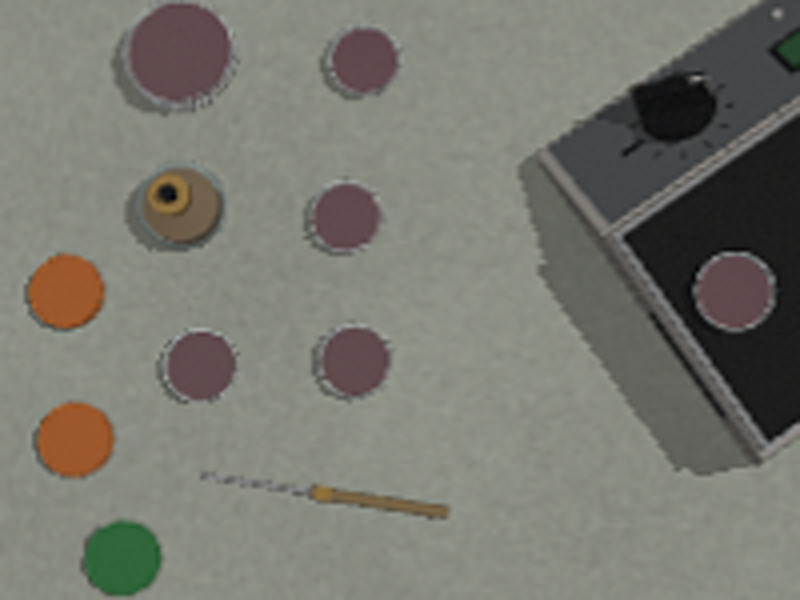

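Confirmed: the four red dishes are apart from the orange and green look-alikes. The knob's long mark is at (295,68) in the scene crop and (487,158) in the top crop. The white pointer line goes from about (315,100) to (298,122), towards 9–12 o'clock. Next I'll fit the shaker pose and the selector angle.

Run:
```python
from h import *
from scipy.optimize import least_squares
np.set_printoptions(precision=4,suppress=True)
S=lambda p:(p[0]*130/400+195,p[1]*125/385+195)
T=lambda p:((p[0]-400)*156/400+215,p[1]*150/385+95)
obj=[(-.1,-.16),(.1,-.16),(.1,.16),(-.1,.16)]
sp=[S(p) for p in[(240,3),(37,5),(25,303),(255,297)]]
tp=[T(p) for p in[(472,213),(568,358),(783,205),(688,70)]]
def f(v):
    c,s=np.cos(v[3]),np.sin(v[3]);R=np.array([[c,-s],[s,c]]);o=[]
    for q,a,b in zip(obj,sp,tp):
        P=np.r_[R@q+v[:2],v[2]+.005]; o+=[px("scene",P)-a,px("top",P)-b]
    return np.concatenate(o)
v=least_squares(f,[.45,-.15,.109,np.radians(213)]).x
print("platform",v[:3],np.degrees(v[3]),f(v).round(1))
c,s=np.cos(v[3]),np.sin(v[3]);Rs=np.array([[c,-s,0],[s,c,0],[0,0,1]])
C=np.r_[v[:2],v[2]]
print("loaded in platform",Rs.T@(np.array([.4625,-.0875,.125])-C))
mk,e=tri(S((295,68)),T((487,158)));print("mark",mk,e,Rs.T@(mk-C))
n=Rs@[-.5,0,np.sqrt(3)/2];up=Rs@[np.sqrt(3)/2,0,.5];rt=Rs@[0,-1,0]
# knob axis from mark
K=mk-rt*.0465;print("axis on panel",K,Rs.T@(K-C),"n",n)
for a in(-90,-60,-30):
    a_=np.radians(a);d=np.cos(a_)*up+np.sin(a_)*rt
    for nm,fn in(("scene",lambda P:((px("scene",P)-195)*[400/130,385/125])),("top",lambda P:(px("top",P)-[215,95])*[400/156,385/150]+[400,0])):
        print(a,nm,"ptr",fn(K+n*.04+d*.03).round(0),"ctr",fn(K+n*.04).round(0),"tail",fn(K+n*.04-d*.03).round(0),"skirt",fn(K+n*.016).round(0))
np.savez("sh.npz",C=C,yaw=v[3],Rs=Rs,K=K,n=n,up=up,rt=rt)
```

```text
platform [ 0.516  -0.1796  0.0978] 215.02660608075226 [-1.1 -1.9 -1.4  0.5 -0.2 -0.4 -1.4 -1.6 -2.   2.1 -0.3 -0.8 -0.3  1.3
 -0.9 -0.3]
loaded in platform [-0.0091 -0.1061  0.0272]
mark [ 0.5851 -0.0115  0.0643] 0.0045174950441863645 [-0.1532 -0.098  -0.0335]
axis on panel [ 0.6118 -0.0496  0.0643] [-0.1532 -0.0515 -0.0335] n [0.4094 0.287  0.866 ]
-90 scene ptr [322. 116.] ctr [319.  89.] tail [316.  63.] skirt [305. 101.]
-90 top ptr [529. 102.] ctr [509. 116.] tail [488. 129.] skirt [514. 128.]
-60 scene ptr [308. 109.] ctr [319.  89.] tail [330.  70.] skirt [305. 101.]
-60 top ptr [533. 111.] ctr [509. 116.] tail [485. 120.] skirt [514. 128.]
-30 scene ptr [297.  96.] ctr [319.  89.] tail [340.  82.] skirt [305. 101.]
-30 top ptr [530. 121.] ctr [509. 116.] tail [488. 110.] skirt [514. 128.]
```

Run:
```python
from h import *
from scipy.optimize import least_squares
np.set_printoptions(precision=4,suppress=True)
q4={}
for n,f,seed in(("scene","s.npy",(250,250)),("top","t.npy",(305,165))):
    im=np.load(f);m=(im.max(2)<62).astype(np.uint8)
    k,l=cv2.connectedComponents(m,connectivity=4);m=(l==l[seed[1],seed[0]]).astype(np.uint8)
    c=max(cv2.findContours(m,0,cv2.CHAIN_APPROX_NONE)[0],key=cv2.contourArea)
    h=cv2.convexHull(c);e=.01
    while True:
        a=cv2.approxPolyDP(h,e*cv2.arcLength(h,True),True)
        if len(a)<=4:break
        e+=.005
    H=h[:,0].astype(float); Cn=c[:,0].astype(float); A=a[:,0].astype(float)
    # refine: line fit per side over contour points
    L=[]
    for i in range(4):
        p,q=A[i],A[(i+1)%4];d=(q-p)/np.linalg.norm(q-p);w=Cn-p;t=w@d/np.linalg.norm(q-p);o=abs(w@[-d[1],d[0]])
        P=Cn[(o<2)&(t>.1)&(t<.9)];vx,vy,x0,y0=cv2.fitLine(P.astype(np.float32),cv2.DIST_HUBER,0,.01,.01).ravel();L.append(np.cross([x0,y0,1],[x0+vx,y0+vy,1]))
    X=[np.cross(L[i-1],L[i]) for i in range(4)];q4[n]=np.array([x[:2]/x[2] for x in X]);print(n,q4[n].round(1))
obj=[(-.096,-.156),(.096,-.156),(.096,.156),(-.096,.156)]
def model(v,n):
    c,s=np.cos(v[3]),np.sin(v[3]);R=np.array([[c,-s],[s,c]])
    return np.array([px(n,np.r_[R@q+v[:2],v[2]]) for q in obj])
v0=[.51,-.178,.109,np.radians(214)]
M={n:np.array([q4[n][np.argmin(np.linalg.norm(q4[n]-p,axis=1))] for p in model(v0,n)]) for n in q4}
for zf in(None,.111):
    g=lambda v:np.concatenate([(model([v[0],v[1],v[2] if zf is None else zf,v[3]],n)-M[n]).ravel() for n in M])
    s=least_squares(g,v0);v=s.x;print(zf,v[:3],np.degrees(v[3]),g(v).round(1))
v[2]=.109;c,s=np.cos(v[3]),np.sin(v[3]);Rs=np.array([[c,-s,0],[s,c,0],[0,0,1]]);C=v[:3]
print("loaded",Rs.T@(np.array([.4625,-.0875,.121])-C))
n=Rs@[-.5,0,np.sqrt(3)/2];up=Rs@[np.sqrt(3)/2,0,.5];rt=Rs@[0,-1,0]
# panel plane: shaker origin = C - Rs@(.0475,0,.109); mark pixel -> plane
O=C-Rs@[.0485,0,.109];p0=O+Rs@[-.153,0,.033]
S=(295*130/400+195,68*125/385+195);T=(87*156/400+215,158*150/385+95)
ks=[]
for nm,uv in(("scene",S),("top",T)):
    o,d=ray(nm,uv);P=o+d*((p0-o)@n)/(d@n);K=P-rt*.0465;ks.append(K);print(nm,"mark",P,"axis",K,"shaker",Rs.T@(K-O))
K=np.mean(ks,0);G=K+n*.0285;print("grip pt",G,"n",n)
np.savez("sh.npz",C=C,yaw=v[3],Rs=Rs,K=K,n=n,up=up,rt=rt,G=G)
```

```text
scene [[268.8 195.5]
 [275.3 289. ]
 [203.7 292.4]
 [207.7 197.6]]
top [[326.8 122.9]
 [362.9 171.5]
 [281.8 229.7]
 [245.7 178.9]]
None [ 0.5168 -0.182   0.1105] 215.79023848359336 [ 0.9 -1.5 -0.9 -0.8 -0.8  1.7  1.3  1.5 -1.3  0.1 -0.6  1.1  0.7  0.8
 -0.2 -0.5]
0.111 [ 0.5168 -0.1821  0.0501] 215.7910294250018 [ 0.9 -1.5 -0.9 -0.8 -0.9  1.7  1.3  1.5 -1.3  0.  -0.5  1.1  0.8  0.8
 -0.2 -0.5]
loaded [-0.0113 -0.1085  0.012 ]
scene mark [ 0.5849 -0.0062  0.0581] axis [ 0.6121 -0.0439  0.0581] shaker [-0.1096 -0.0564  0.0581]
top mark [ 0.5842 -0.013   0.0607] axis [ 0.6114 -0.0507  0.0607] shaker [-0.1051 -0.0512  0.0607]
grip pt [ 0.6233 -0.039   0.0841] n [0.4056 0.2924 0.866 ]
```

```bash
cat >> h.py <<'E'
from scipy.spatial.transform import Rotation as Ro
np.set_printoptions(precision=4,suppress=True)
def plan(pos=None,rot=None,cap=.115,wcap=.95):
    s=r.state();R=np.array(s["ee_rot"]);p=np.array(s["ee_pos"])
    if rot is not None:
        w=Ro.from_matrix(R.T@rot).as_rotvec(degrees=True)/10;k=max(1,int(np.ceil(np.linalg.norm(w)/wcap)));print("turn rows",k,(w/k).round(4));R=rot
    if pos is not None:
        d=R.T@(np.array(pos)-p)/.5;k=max(1,int(np.ceil(np.linalg.norm(d)/cap)));print("shift total",d.round(4),"rows",k,(d/k).round(4))
def down(yaw): # tool y at yaw deg, z down
    a=np.radians(yaw);y=np.array([np.cos(a),np.sin(a),0]);z=np.array([0,0,-1.]);return np.stack([np.cross(y,z),y,z],1)
def st():
    s=r.state();print("t",s["t"],"p",np.array(s["ee_pos"]),"q",np.array(s["joint_pos"]).round(1),"F",np.array(s["force"]).round(1),"w",round(s["width"],3),"g",round(s["gripper_force"],1));print(np.array(s["ee_rot"]))
E
python3 -c "
from h import *
plan([.418,.209,.10],down(35.8))"
```

```text
turn rows 3 [-0.0001 -0.0001  0.9419]
shift total [-0.7655 -0.2225  0.2109] rows 8 [-0.0957 -0.0278  0.0264]
```

Emit:
jog_arm([
  [0,0,0,0,0,0.942,0],
  [0,0,0,0,0,0.942,0],
  [0,0,0,0,0,0.942,0],
  [-0.0957,-0.0278,0.0264,0,0,0,0],
  [-0.0957,-0.0278,0.0264,0,0,0,0],
  [-0.0957,-0.0278,0.0264,0,0,0,0],
  [-0.0957,-0.0278,0.0264,0,0,0,0],
  [-0.0957,-0.0278,0.0264,0,0,0,0],
  [-0.0957,-0.0278,0.0264,0,0,0,0],
  [-0.0957,-0.0278,0.0264,0,0,0,0],
  [-0.0957,-0.0278,0.0264,0,0,0,0],
  [0,0,0,0,0,0,0],
], newtons=12)

```text
t: 2.8
ee_pos: [0.419, 0.2043, 0.0993]
ee_rot: [[-0.578, 0.816, -0.001], [0.816, 0.578, -0.003], [-0.002, -0.002, -1.0]]
force: [-0.4, 0.2, 0.3]
width: 1.003
gripper_force: 0.0
```

```bash
python3 -c "
from h import *
st();plan([.418,.209,.005],down(35.8))"
```

```text
t 2.8 p [0.419  0.2043 0.0993] q [-33.8  31.4   6.2 121.4  -6.7  27.6  12.7] F [-0.4  0.2  0.3] w 1.003 g 0.0
[[-0.5784  0.8158 -0.0009]
 [ 0.8158  0.5784 -0.0026]
 [-0.0016 -0.0023 -1.    ]]
turn rows 1 [-0.013   0.009  -0.0465]
shift total [0.0088 0.0038 0.1887] rows 2 [0.0044 0.0019 0.0943]
```

Emit:
jog_arm([
  [0.003,0.002,0.06,0,0,0,0],
  [0.002,0.0,0.06,0,0,0,0],
  [0,0,0.045,0,0,0,0],
  [0,0,0.0225,0,0,0,0],
  [0,0,0,0,0,0,0],
  [0,0,0,0,0,0,1],
  [0,0,0,0,0,0,1],
  [0,0,0,0,0,0,1],
  [0,0,0,0,0,0,1],
  [0,0,0,0,0,0,1],
], newtons=12)

```text
t: 4.05
ee_pos: [0.4175, 0.2117, 0.0064]
ee_rot: [[-0.585, 0.811, 0.0], [0.811, 0.585, 0.0], [0.0, 0.0, -1.0]]
force: [-1.1, -0.0, 4.3]
width: 0.633
gripper_force: 12.0
```

Emit:
jog_arm([
  [0,0,-0.04,0,0,0,1],
  [0,0,-0.08,0,0,0,1],
  [0,0,-0.1,0,0,0,1],
  [0,0,-0.09,0,0,0,1],
  [0,0,-0.04,0,0,0,1],
  [0,0,0,0,0,0,1],
])

```text
t: 4.8
ee_pos: [0.4182, 0.2121, 0.1823]
ee_rot: [[-0.585, 0.811, 0.003], [0.811, 0.585, 0.002], [-0.0, 0.003, -1.0]]
force: [-0.7, -0.1, -0.7]
width: 0.635
gripper_force: 12.0
```

```bash
python3 -c "
from h import *
st();S=np.load('sh.npz')
for y in(-.01,.085):
  P=S['C']+S['Rs']@[0,y,0];P[2]=.175;print(P);plan(P,down(35.8),cap=.1)"
```

```text
t 4.8 p [0.4182 0.2121 0.1823] q [-36.7  23.4   8.7 116.8  -5.4  39.9  11.3] F [-0.7 -0.1 -0.7] w 0.635 g 12.0
[[-0.5849  0.8111  0.0028]
 [ 0.8111  0.5849  0.0018]
 [-0.0002  0.0033 -1.    ]]
[ 0.511 -0.174  0.175]
turn rows 1 [ 0.019   0.001  -0.0001]
shift total [-0.7348 -0.3012  0.0146] rows 8 [-0.0918 -0.0376  0.0018]
[ 0.5665 -0.2511  0.175 ]
turn rows 1 [ 0.019   0.001  -0.0001]
shift total [-0.9248 -0.3012  0.0146] rows 10 [-0.0925 -0.0301  0.0015]
```

Emit:
jog_arm([
  [-0.05,-0.0165,0,0,0,0,1],
  [-0.09,-0.029,0,0,0,0,1],
  [-0.095,-0.031,0,0,0,0,1],
  [-0.095,-0.031,0,0,0,0,1],
  [-0.095,-0.031,0,0,0,0,1],
  [-0.095,-0.031,0,0,0,0,1],
  [-0.095,-0.031,0,0,0,0,1],
  [-0.095,-0.031,0,0,0,0,1],
  [-0.095,-0.031,0,0,0,0,1],
  [-0.08,-0.026,0,0,0,0,1],
  [-0.04,-0.013,0.01,0,0,0,1],
  [0,0,0,0,0,0,1],
])

```text
t: 6.3
ee_pos: [0.5645, -0.252, 0.1741]
ee_rot: [[-0.583, 0.812, -0.003], [0.812, 0.583, 0.001], [0.003, -0.002, -1.0]]
force: [-0.6, 0.6, -0.5]
width: 0.636
gripper_force: 12.0
```

```bash
python3 -c "
from h import *
st();S=np.load('sh.npz')
P=S['C']+S['Rs']@[0,.085,0];P[2]=.119;plan(P,down(35.8),cap=.1)
im=r.snapshot('scene');cv2.imwrite('pics/carry.png',cv2.resize(im[130:322,130:386],(800,600)))"
```

```text
t 6.3 p [ 0.5645 -0.252   0.1741] q [15.9 35.6  9.  94.2 -6.7 50.9 63.2] F [-0.6  0.6 -0.5] w 0.636 g 12.0
[[-0.5834  0.8122 -0.0031]
 [ 0.8122  0.5834  0.0012]
 [ 0.0028 -0.0018 -1.    ]]
turn rows 1 [-0.0105 -0.0161 -0.0111]
shift total [-0.0008  0.0045  0.1101] rows 2 [-0.0004  0.0022  0.0551]
```

View pics/carry.png

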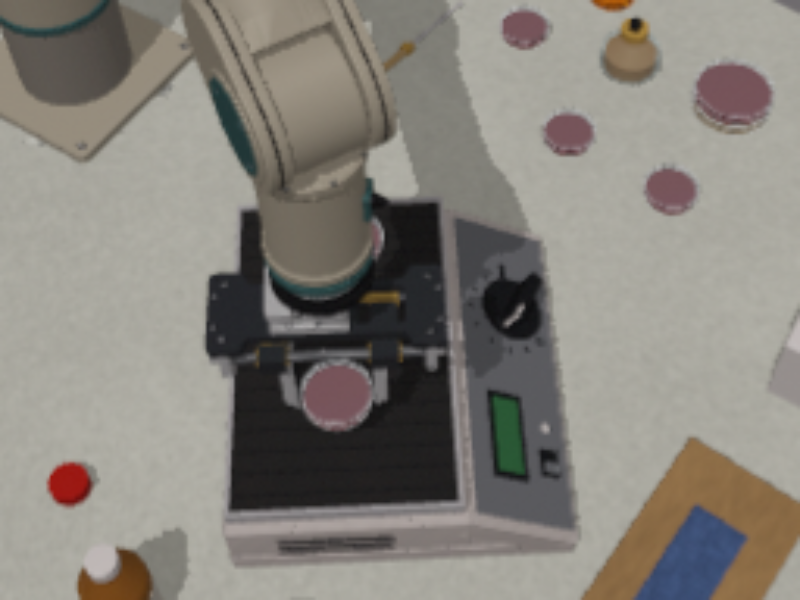

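The dish is held level at (337,395) over the free mat, and the loaded dish sits behind the hand at (375,238). Lowering it now.

Emit:
jog_arm([
  [0,0.0035,0.04,0,0,0,1],
  [0,0,0.04,0,0,0,1],
  [0,0,0.02,0,0,0,1],
  [0,0,0.009,0,0,0,1],
  [0,0,0.004,0,0,0,1],
  [0,0,0,0,0,0,1],
])

```text
t: 7.1
ee_pos: [0.5673, -0.2507, 0.12]
ee_rot: [[-0.585, 0.811, 0.001], [0.811, 0.585, -0.0], [-0.001, 0.0, -1.0]]
force: [0.8, 0.5, -0.5]
width: 0.63
gripper_force: 12.0
```

Emit:
jog_arm([
  [0,0,0.005,0,0,0,1],
  [0,0,0.002,0,0,0,1],
  [0,0,0,0,0,0,1],
])

```text
t: 7.48
ee_pos: [0.567, -0.2507, 0.1161]
ee_rot: [[-0.585, 0.811, -0.0], [0.811, 0.585, 0.0], [0.0, -0.0, -1.0]]
force: [-0.5, 0.2, -0.0]
width: 0.634
gripper_force: 12.0
```

Emit:
jog_arm([
  [0,0,0.002,0,0,0,1],
  [0,0,0.002,0,0,0,1],
  [0,0,0,0,0,0,1],
])

```text
t: 7.85
ee_pos: [0.5672, -0.2508, 0.1155]
ee_rot: [[-0.585, 0.811, 0.001], [0.811, 0.585, -0.0], [-0.0, 0.001, -1.0]]
force: [-2.4, 0.6, 7.9]
width: 0.638
gripper_force: 12.0
```

Contact at z 0.1155, which matches the mat at 0.109. Release and go for the next dish.

Emit:
jog_arm([
  [0,0,-0.002,0,0,0,0.2],
  [0,0,0,0,0,0,0],
  [0,0,0,0,0,0,0],
  [0,0,0,0,0,0,0],
  [0,0,-0.05,0,0,0,0],
  [0,0,-0.07,0,0,0,0],
  [0,0,0,0,0,0,0],
])

```text
t: 8.72
ee_pos: [0.5689, -0.2516, 0.1777]
ee_rot: [[-0.585, 0.811, 0.005], [0.811, 0.585, -0.002], [-0.005, 0.003, -1.0]]
force: [-0.2, 0.4, -0.6]
width: 1.001
gripper_force: 0.0
```

```bash
python3 -c "
from h import *
st();plan([.535,.220,.13],down(35.8),cap=.1)"
```

```text
t 8.725 p [ 0.5689 -0.2516  0.1777] q [15.7 35.5  9.  93.9 -6.8 50.8 63.2] F [-0.2  0.4 -0.6] w 1.001 g 0.0
[[-0.5848  0.8112  0.005 ]
 [ 0.8112  0.5848 -0.0021]
 [-0.0047  0.0028 -1.    ]]
turn rows 1 [ 0.0162  0.0268 -0.001 ]
shift total [0.8047 0.4969 0.0954] rows 10 [0.0805 0.0497 0.0095]
```

Emit:
jog_arm([
  [0.05,0.031,0,0,0,0,0],
  [0.09,0.0557,0,0,0,0,0],
  [0.095,0.0587,0,0,0,0,0],
  [0.095,0.0587,0,0,0,0,0],
  [0.095,0.0587,0,0,0,0,0],
  [0.095,0.0587,0,0,0,0,0],
  [0.095,0.0587,0,0,0,0,0],
  [0.095,0.0587,0.015,0,0,0,0],
  [0.065,0.04,0.04,0,0,0,0],
  [0.03,0.018,0.04,0,0,0,0],
  [0,0,0,0,0,0,0],
])

```text
t: 10.1
ee_pos: [0.5314, 0.2207, 0.1253]
ee_rot: [[-0.586, 0.81, -0.004], [0.81, 0.586, -0.002], [0.001, -0.005, -1.0]]
force: [0.1, -0.7, 0.3]
width: 0.997
gripper_force: 0.0
```

```bash
python3 -c "
from h import *
st();plan([.535,.220,.005],down(35.8),cap=.1)"
```

```text
t 10.1 p [0.5314 0.2207 0.1253] q [-31.3  36.1   9.2 103.6  -8.2  41.2  18.3] F [ 0.1 -0.7  0.3] w 0.997 g 0.0
[[-0.5861  0.8103 -0.0043]
 [ 0.8103  0.5861 -0.0023]
 [ 0.0007 -0.0048 -1.    ]]
turn rows 1 [-0.0275 -0.0038  0.0078]
shift total [-0.0054  0.0051  0.2406] rows 3 [-0.0018  0.0017  0.0802]
```

Emit:
jog_arm([
  [-0.001,0.003,0.08,0,0,0,0],
  [0,0,0.08,0,0,0,0],
  [0,0,0.05,0,0,0,0],
  [0,0,0.025,0,0,0,0],
  [0,0,0,0,0,0,0],
  [0,0,0,0,0,0,0],
])

```text
t: 10.85
ee_pos: [0.5357, 0.2213, 0.0113]
ee_rot: [[-0.584, 0.812, 0.002], [0.812, 0.584, 0.001], [-0.001, 0.002, -1.0]]
force: [-0.1, 0.3, 0.5]
width: 0.998
gripper_force: 0.0
```

Emit:
jog_arm([
  [0,0,0.011,0,0,0,0],
  [0,0,0,0,0,0,0],
  [0,0,0,0,0,0,1],
  [0,0,0,0,0,0,1],
  [0,0,0,0,0,0,1],
  [0,0,0,0,0,0,1],
  [0,0,0,0,0,0,1],
], newtons=12)

```text
t: 11.72
ee_pos: [0.5346, 0.2216, 0.0046]
ee_rot: [[-0.585, 0.811, -0.0], [0.811, 0.585, 0.0], [0.0, -0.0, -1.0]]
force: [0.1, 0.4, 0.2]
width: 0.634
gripper_force: 12.0
```

Emit:
jog_arm([
  [0,0,-0.04,0,0,0,1],
  [0,0,-0.08,0,0,0,1],
  [0,0,-0.1,0,0,0,1],
  [0,0,-0.09,0,0,0,1],
  [0,0,-0.04,0,0,0,1],
  [0,0,0,0,0,0,1],
])

```text
t: 12.48
ee_pos: [0.5356, 0.222, 0.1811]
ee_rot: [[-0.585, 0.811, 0.003], [0.811, 0.585, 0.002], [-0.001, 0.003, -1.0]]
force: [-0.2, -0.1, -0.4]
width: 0.637
gripper_force: 12.0
```

```bash
python3 -c "
from h import *
st();S=np.load('sh.npz')
P=S['C']+S['Rs']@[0,-.01,0];P[2]=.175;plan(P,down(35.8),cap=.1)"
```

```text
t 12.475 p [0.5356 0.222  0.1811] q [-32.   32.   10.4 100.5  -7.4  48.   17.6] F [-0.2 -0.1 -0.4] w 0.637 g 12.0
[[-0.5849  0.8111  0.0031]
 [ 0.8111  0.5849  0.0016]
 [-0.0005  0.0034 -1.    ]]
turn rows 1 [ 0.0194  0.0031 -0.0003]
shift total [-0.6135 -0.5032  0.0122] rows 8 [-0.0767 -0.0629  0.0015]
```

Emit:
jog_arm([
  [-0.038,-0.031,0,0,0,0,1],
  [-0.07,-0.0575,0,0,0,0,1],
  [-0.077,-0.063,0,0,0,0,1],
  [-0.077,-0.063,0,0,0,0,1],
  [-0.077,-0.063,0,0,0,0,1],
  [-0.077,-0.063,0,0,0,0,1],
  [-0.077,-0.063,0,0,0,0,1],
  [-0.07,-0.0575,0,0,0,0,1],
  [-0.05,-0.042,0.04,0,0,0,1],
  [0,0,0.04,0,0,0,1],
  [0,0,0,0,0,0,1],
  [0,0,0,0,0,0,1],
])

```text
t: 13.98
ee_pos: [0.5099, -0.1735, 0.1393]
ee_rot: [[-0.586, 0.811, -0.001], [0.811, 0.586, 0.0], [0.001, -0.0, -1.0]]
force: [-0.4, 0.6, -0.8]
width: 0.633
gripper_force: 12.0
```

```bash
python3 -c "
from h import *
st();S=np.load('sh.npz')
P=S['C']+S['Rs']@[0,-.01,0];P[2]=.114;plan(P,down(35.8),cap=.1)"
```

```text
t 13.975 p [ 0.5099 -0.1735  0.1393] q [  9.6  32.3   9.3 108.9  -7.8  39.5  59.4] F [-0.4  0.6 -0.8] w 0.633 g 12.0
[[-0.5856  0.8106 -0.0008]
 [ 0.8106  0.5856  0.0004]
 [ 0.0008 -0.0004 -1.    ]]
turn rows 1 [-0.0022 -0.0046  0.0048]
shift total [-0.002   0.0012  0.0506] rows 1 [-0.002   0.0012  0.0506]
```

Emit:
jog_arm([
  [0,0,0.02,0,0,0,1],
  [0,0,0.015,0,0,0,1],
  [0,0,0.008,0,0,0,1],
  [0,0,0.004,0,0,0,1],
  [0,0,0.002,0,0,0,1],
  [0,0,0,0,0,0,1],
])

```text
t: 14.72
ee_pos: [0.51, -0.1742, 0.1152]
ee_rot: [[-0.585, 0.811, 0.0], [0.811, 0.585, -0.0], [-0.0, 0.0, -1.0]]
force: [-0.8, 0.6, -0.2]
width: 0.637
gripper_force: 12.0
```

Emit:
jog_arm([
  [0,0,0.002,0,0,0,1],
  [0,0,0.002,0,0,0,1],
  [0,0,0,0,0,0,1],
])

```text
t: 15.1
ee_pos: [0.5101, -0.1742, 0.1136]
ee_rot: [[-0.585, 0.811, 0.0], [0.811, 0.585, 0.0], [-0.0, 0.0, -1.0]]
force: [0.1, 0.7, 5.1]
width: 0.636
gripper_force: 12.0
```

Emit:
jog_arm([
  [0,0,0,0,0,0,0.2],
  [0,0,0,0,0,0,0],
  [0,0,0,0,0,0,0],
  [0,0,0,0,0,0,0],
  [0,0,-0.06,0,0,0,0],
  [0,0,-0.1,0,0,0,0],
  [0,0,-0.08,0,0,0,0],
  [0,0,0,0,0,0,0],
])

```text
t: 16.1
ee_pos: [0.512, -0.1749, 0.2361]
ee_rot: [[-0.585, 0.811, 0.006], [0.811, 0.585, -0.002], [-0.005, 0.004, -1.0]]
force: [0.1, -0.1, 0.1]
width: 0.998
gripper_force: 0.0
```

```bash
cat >> h.py <<'E'
def knobrot(yang): # tool y at selector angle yang deg, z into the panel
    S=np.load('sh.npz');a=np.radians(yang);y=np.cos(a)*S['up']+np.sin(a)*S['rt'];z=-S['n'];return np.stack([np.cross(y,z),y,z],1),S['G'],S['n']
E
python3 -c "
from h import *
st()
for a in(-150,30):
  R,G,n=knobrot(a);print(a);print(R);plan(G+n*.075,R)
im=r.snapshot('scene');cv2.imwrite('pics/placed.png',cv2.resize(im[130:322,130:386],(800,600)))"
```

```text
t 16.1 p [ 0.512  -0.1749  0.2361] q [  8.2  25.1  11.2 102.8  -6.   52.2  57.8] F [ 0.1 -0.1  0.1] w 0.998 g 0.0
[[-0.5848  0.8111  0.0065]
 [ 0.8111  0.5848 -0.0018]
 [-0.0052  0.0042 -1.    ]]
-150
[[-0.1552  0.9008 -0.4056]
 [ 0.9557  0.033  -0.2924]
 [-0.25   -0.433  -0.866 ]]
turn rows 5 [ 0.5923 -0.1526  0.5843]
shift total [ 0.3013  0.3412 -0.0564] rows 4 [ 0.0753  0.0853 -0.0141]
30
[[ 0.1552 -0.9008 -0.4056]
 [-0.9557 -0.033  -0.2924]
 [ 0.25    0.433  -0.866 ]]
turn rows 16 [ 0.0635  0.2464 -0.9097]
shift total [-0.3013 -0.3412 -0.0564] rows 4 [-0.0753 -0.0853 -0.0141]
```

View pics/placed.png

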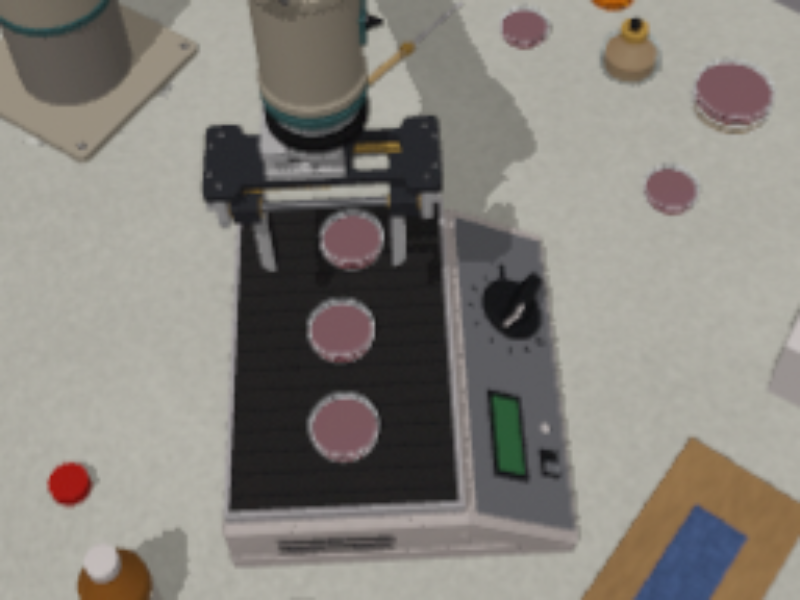

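Three dishes lie on the mat at (352,240), (341,330) and (345,427); two are left on the bench. The bar still points to about 10 o'clock, with the white pointer at (513,316). Next, the knob.

Emit:
jog_arm([
  [0,0,0,0.592,-0.153,0.584,0.55],
  [0,0,0,0.592,-0.153,0.584,0.55],
  [0,0,0,0.592,-0.153,0.584,0.55],
  [0,0,0,0.592,-0.153,0.584,0.55],
  [0,0,0,0.592,-0.153,0.584,0.55],
  [0.075,0.085,-0.014,0,0,0,0.55],
  [0.075,0.085,-0.014,0,0,0,0.55],
  [0.075,0.085,-0.014,0,0,0,0.55],
  [0.075,0.085,-0.014,0,0,0,0.55],
  [0,0,0,0,0,0,0.55],
  [0,0,0,0,0,0,0.55],
])

```text
t: 17.52
ee_pos: [0.6493, -0.0179, 0.1442]
ee_rot: [[-0.157, 0.897, -0.414], [0.956, 0.033, -0.292], [-0.249, -0.442, -0.862]]
force: [0.1, -1.2, -0.0]
width: 0.452
gripper_force: 0.0
```

```bash
python3 -c "
from h import *
st()
R,G,n=knobrot(-150);plan(G+n*.075,R);plan(G-n*.006,R)
a=r.snapshot('scene');b=r.snapshot('top')
I=cv2.INTER_CUBIC
for k in (-1,1):
  P=np.array(r.state()['ee_pos']);print(px('scene',P),px('top',P))
cv2.imwrite('pics/knob2.png',np.hstack([cv2.resize(a[175:300,240:370],(400,385),interpolation=I),cv2.resize(b[90:215,190:320],(400,385),interpolation=I)]))"
```

```text
t 17.525 p [ 0.6493 -0.0179  0.1442] q [-17.7  58.8  23.1  60.4  -2.9  89.1   5.9] F [ 0.1 -1.2 -0. ] w 0.452 g 0.0
[[-0.1575  0.8967 -0.4138]
 [ 0.9557  0.0329 -0.2924]
 [-0.2486 -0.4415 -0.8621]]
turn rows 1 [-0.052  -0.0016  0.0151]
shift total [-0.0023  0.0038 -0.0124] rows 1 [-0.0023  0.0038 -0.0124]
turn rows 1 [-0.052  -0.0016  0.0151]
shift total [-0.0023  0.0038  0.1496] rows 2 [-0.0011  0.0019  0.0748]
[309.5897 213.6526] [251.5758 129.0512]
[309.5897 213.6526] [251.5758 129.0512]
```

View pics/knob2.png

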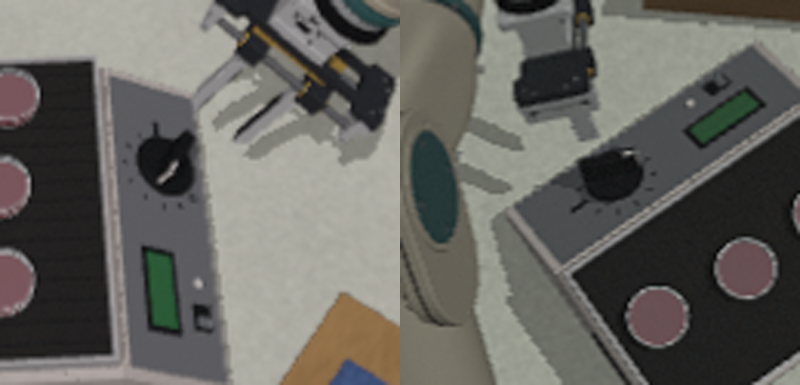

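The open fingers straddle the bar's line: in the scene crop, tips at (200,95) and (245,135), with the bar from (187,138) to (163,180). Advancing along the knob axis.

Emit:
jog_arm([
  [0,0.003,0.04,-0.03,0,0.015,0.55],
  [0,0,0.05,0,0,0,0.55],
  [0,0,0.035,0,0,0,0.55],
  [0,0,0.015,0,0,0,0.55],
  [0,0,0,0,0,0,0.55],
  [0,0,0,0,0,0,0.55],
], newtons=25)

```text
t: 18.38
ee_pos: [0.6242, -0.0371, 0.0853]
ee_rot: [[-0.154, 0.901, -0.404], [0.956, 0.033, -0.291], [-0.249, -0.432, -0.867]]
force: [-0.4, -0.7, -0.2]
width: 0.454
gripper_force: 0.0
```

```bash
python3 -c "
from h import *
st()
R,G,n=knobrot(-150);plan(G-n*.005,R)"
```

```text
t 18.375 p [ 0.6242 -0.0371  0.0853] q [-17.5  59.4  22.8  69.4  -3.1  78.9   6. ] F [-0.4 -0.7 -0.2] w 0.454 g 0.0
[[-0.1545  0.9014 -0.4045]
 [ 0.9562  0.0334 -0.2908]
 [-0.2487 -0.4317 -0.8671]]
turn rows 1 [ 0.0087 -0.0091 -0.0008]
shift total [-0.0028 -0.0006  0.0139] rows 1 [-0.0028 -0.0006  0.0139]
```

Gently go 6 mm further, then close on the bar.

Emit:
jog_arm([
  [-0.002,0,0.008,0,0,0,0.55],
  [0,0,0.004,0,0,0,0.55],
  [0,0,0,0,0,0,0.55],
  [0,0,0,0,0,0,1],
  [0,0,0,0,0,0,1],
  [0,0,0,0,0,0,1],
  [0,0,0,0,0,0,1],
], newtons=25)

```text
t: 19.25
ee_pos: [0.6195, -0.0398, 0.0802]
ee_rot: [[-0.155, 0.899, -0.409], [0.956, 0.032, -0.291], [-0.248, -0.437, -0.865]]
force: [-3.5, 0.5, 4.5]
width: 0.142
gripper_force: 25.0
```

```bash
python3 -c "
from h import *
st()
R,G,n=knobrot(-150);p=np.array(r.state()['ee_pos']);print(R.T@(p-G))"
```

```text
t 19.25 p [ 0.6195 -0.0398  0.0802] q [-17.4  59.5  22.7  70.1  -3.   78.2   6.1] F [-3.5  0.5  4.5] w 0.142 g 25.0
[[-0.1547  0.8991 -0.4095]
 [ 0.9562  0.032  -0.2909]
 [-0.2485 -0.4366 -0.8647]]
[ 0.0008 -0.0017  0.0051]
```

Emit:
jog_arm([
  [0,-0.002,0.01,0,0,0,1],
  [0,0,0.006,0,0,0,1],
  [0,0,0,0,0,0,1],
], newtons=40)

```text
t: 19.62
ee_pos: [0.6169, -0.0417, 0.0746]
ee_rot: [[-0.155, 0.901, -0.406], [0.956, 0.033, -0.291], [-0.248, -0.433, -0.866]]
force: [-1.7, 2.0, 9.9]
width: 0.144
gripper_force: 40.0
```

```bash
python3 -c "
from h import *
st()
R,G,n=knobrot(-150);s=r.state();p=np.array(s['ee_pos']);print(R.T@(p-G),R.T@np.array(s['force']))"
```

```text
t 19.625 p [ 0.6169 -0.0417  0.0746] q [-17.4  59.6  22.7  71.1  -3.   77.    6.1] F [-1.7  2.   9.9] w 0.144 g 40.0
[[-0.1549  0.9006 -0.4062]
 [ 0.9562  0.0332 -0.2909]
 [-0.2485 -0.4334 -0.8663]]
[ 0.0008 -0.0017  0.0115] [-0.2459 -5.7708 -8.4228]
```

Emit:
jog_arm([
  [0,-0.003,0.006,0,0,0,1],
  [0,0,0.004,0,0,0,1],
  [0,0,0,0,0,0,1],
])

```text
t: 20.0
ee_pos: [0.6166, -0.0419, 0.074]
ee_rot: [[-0.155, 0.903, -0.4], [0.956, 0.035, -0.291], [-0.248, -0.428, -0.869]]
force: [2.2, 7.0, 22.7]
width: 0.145
gripper_force: 40.1
```

```bash
python3 -c "
from h import *
R,G,n=knobrot(-150);s=r.state();p=np.array(s['ee_pos']);print(R.T@(p-G),R.T@np.array(s['force']))"
```

```text
[ 0.0008 -0.0018  0.0123] [  0.6535  -7.6012 -22.5537]
```

Emit:
jog_arm([
  [0,0,0,0,0,0.6,1],
  [0,0,0,0,0,0.6,1],
  [0,0,0,0,0,0.6,1],
  [0,0,0,0,0,0.6,1],
  [0,0,0,0,0,0.6,1],
  [0,0,0,0,0,0,1],
])

```text
t: 20.75
ee_pos: [0.616, -0.0425, 0.071]
ee_rot: [[0.317, 0.859, -0.401], [0.845, -0.448, -0.292], [-0.43, -0.247, -0.868]]
force: [2.8, 3.9, 8.9]
width: 0.139
gripper_force: 40.0
```

```bash
cat >> h.py <<'E'
def kn():
    S=np.load('sh.npz');s=r.state();R=np.array(s['ee_rot']);p=np.array(s['ee_pos']);y=R[:,1]
    print('yang',np.degrees(np.arctan2(y@S['rt'],y@S['up'])),'tilt',np.degrees(np.arccos(-R[:,2]@S['n'])),'off(up,rt,n)',[round(float((p-S['G'])@S[k]),4) for k in('up','rt','n')],'Ftool',R.T@np.array(s['force']),'Tq',R.T@np.array(s['ft_torque']),'q7',s['joint_pos'],'w',s['width'])
E
python3 -c "
from h import *
kn()"
```

```text
yang -120.02283846768259 tilt 0.2863452317268811 off(up,rt,n) [0.0004, 0.0014, -0.0153] Ftool [ 0.3279 -1.5336 -9.9402] Tq [ 0.3015 -0.0246  0.0275] q7 [-21.112   61.2248  31.145   71.9462  -9.7766  76.4337 -18.5405] w 0.138958687726824
```

Emit:
jog_arm([
  [0,-0.001,0.006,0,0,0,1],
  [0,0,0,0,0,0.5,1],
  [0,0,0.002,0,0,0.5,1],
  [0,0,0,0,0,0.5,1],
  [0,0,0,0,0,0.5,1],
  [0,0,0,0,0,0.5,1],
  [0,0,0,0,0,0.5,1],
  [0,0,0,0,0,0,1],
], newtons=50)

```text
t: 21.75
ee_pos: [0.6163, -0.0434, 0.0706]
ee_rot: [[0.705, 0.587, -0.397], [0.509, -0.809, -0.293], [-0.493, 0.005, -0.87]]
force: [5.8, 6.1, 22.3]
width: 0.146
gripper_force: 50.0
```

```bash
python3 -c "
from h import *
kn()"
```

```text
yang -90.03105619365955 tilt 0.5548987501654008 off(up,rt,n) [0.0004, 0.0006, -0.0158] Ftool [ -3.7686  -1.4551 -23.4765] Tq [ 0.6309 -0.7636  0.0312] q7 [-24.488   63.354   39.6184  72.376  -16.647   76.9747 -42.9897] w 0.14560026438689327
```

Emit:
jog_arm([
  [0,0,0,0,0,0.6,1],
  [0,0,0,0,0,0.6,1],
  [0,0,0,0,0,0.6,1],
  [0,0,0,0,0,0.6,1],
  [0,0,0,0,0,0.6,1],
  [0,0,0,0,0,0,1],
])

```text
t: 22.5
ee_pos: [0.6168, -0.0441, 0.0704]
ee_rot: [[0.905, 0.157, -0.395], [0.037, -0.955, -0.295], [-0.424, 0.252, -0.87]]
force: [7.1, 6.6, 20.0]
width: 0.142
gripper_force: 50.0
```

```bash
python3 -c "
from h import *
kn()"
```

```text
yang -60.02909324425105 tilt 0.6346722375457111 off(up,rt,n) [0.0003, -0.0003, -0.0159] Ftool [ -1.8089  -0.1454 -22.1745] Tq [ 0.026  -0.5538  0.0494] q7 [-27.4014  66.0966  47.9304  72.4748 -23.4899  78.5584 -67.5506] w 0.1415606012892759
```

Axial press holds at 22 N and the knob follows. Continue for 60°.

Emit:
jog_arm([
  [0,0,0,0,0,0.6,1],
  [0,0,0,0,0,0.6,1],
  [0,0,0,0,0,0.6,1],
  [0,0,0,0,0,0.6,1],
  [0,0,0,0,0,0.6,1],
  [0,0,0,0,0,0.6,1],
  [0,0,0,0,0,0.6,1],
  [0,0,0,0,0,0.6,1],
  [0,0,0,0,0,0.6,1],
  [0,0,0,0,0,0.6,1],
  [0,0,0,0,0,0,1],
])

```text
t: 23.88
ee_pos: [0.6161, -0.0456, 0.0712]
ee_rot: [[0.588, -0.704, -0.397], [-0.809, -0.508, -0.297], [0.008, 0.496, -0.868]]
force: [7.3, 5.0, 20.5]
width: 0.14
gripper_force: 50.0
```

```bash
python3 -c "
from h import *
kn()
a=r.snapshot('scene')
cv2.imwrite('pics/knob3.png',cv2.resize(a[175:300,240:370],(400,385),interpolation=cv2.INTER_CUBIC))"
```

```text
yang 0.008942753407103947 tilt 0.5951564484386247 off(up,rt,n) [0.002, -0.0011, -0.0159] Ftool [  0.4172   2.456  -22.2166] Tq [-0.7295 -0.1696 -0.0365] q7 [ -31.7177   72.578    63.7126   72.6889  -36.4449   83.7877 -117.4835] w 0.1401788052774828
```

Emit:
jog_arm([
  [0,0,-0.006,0,0,0,1],
  [0,0,-0.006,0,0,0,1],
  [0,0,-0.006,0,0,0,1],
  [0,0,-0.004,0,0,0,1],
  [0,0,0,0,0,0,1],
])

```text
t: 24.55
ee_pos: [0.6189, -0.0435, 0.0775]
ee_rot: [[0.587, -0.704, -0.4], [-0.809, -0.507, -0.296], [0.006, 0.498, -0.867]]
force: [4.1, -2.1, 7.0]
width: 0.142
gripper_force: 50.0
```

```bash
python3 -c "
from h import *
kn()"
```

```text
yang 0.02376371958270762 tilt 0.397104284113998 off(up,rt,n) [0.0021, -0.0011, -0.0088] Ftool [ 4.1774  1.6587 -7.0845] Tq [ 0.0489  0.7719 -0.0005] q7 [ -31.5139   72.3402   63.7523   71.6886  -36.1249   84.8487 -117.9016] w 0.14177624205055045
```

Knob came out 7 mm with the hand, about 7 N left. Ease off the last bit, open, and back away.

Emit:
jog_arm([
  [0,0,-0.003,0,0,0,1],
  [0,0,0,0,0,0,1],
  [0,0,0,0,0,0,0.6],
  [0,0,0,0,0,0,0.6],
  [0,0,0,0,0,0,0.6],
  [0,0,-0.03,0,0,0,0.6],
  [0,0,-0.06,0,0,0,0.6],
  [0,0,-0.1,0,0,0,0.6],
  [0,0,-0.1,0,0,0,0.6],
  [0,0,-0.1,0,0,0,0.6],
  [0,0,0,0,0,0,0.6],
  [0,0,0,0,0,0,0.6],
])

```text
t: 26.05
ee_pos: [0.6956, 0.0154, 0.2457]
ee_rot: [[0.584, -0.703, -0.406], [-0.812, -0.506, -0.291], [-0.001, 0.5, -0.866]]
force: [0.7, 0.5, -0.1]
width: 0.4
gripper_force: 0.0
```

```bash
python3 -c "
from h import *
st()
a=r.snapshot('scene');b=r.snapshot('top');I=cv2.INTER_CUBIC
cv2.imwrite('pics/end.png',np.hstack([cv2.resize(a[100:320,190:370],(400,488),interpolation=I),cv2.resize(b[90:215,190:320],(400,488),interpolation=I)]))
S=np.load('sh.npz')
for ang in(60,90,120):
  t=np.radians(ang);P=S['K']+S['n']*.04+.03*(np.cos(t)*S['up']+np.sin(t)*S['rt']);print(ang,(px('scene',P)-[190,100])*[400/180,488/220],(px('top',P)-[190,90])*[400/130,488/125]+[400,0])
for n,im in(('scene',a),('top',b)):
    hsv=cv2.cvtColor(im,cv2.COLOR_BGR2HSV);m=((hsv[...,0]<8)|(hsv[...,0]>165))&(hsv[...,1]>50)&(hsv[...,2]>50)
    k,l,sx,c=cv2.connectedComponentsWithStats(m.astype(np.uint8))
    for i in range(1,k):
        if 60<sx[i,4]<900: print(n,c[i].round(1),at_z(n,c[i],.012)[:2],S['Rs'].T@(at_z(n,c[i],.121)-S['C']))"
```

```text
t 26.05 p [0.6956 0.0154 0.2457] q [ -24.7   67.9   64.4   40.3  -33.7  111.6 -128.6] F [ 0.7  0.5 -0.1] w 0.4 g 0.0
[[ 0.5838 -0.7029 -0.4063]
 [-0.8119 -0.5062 -0.2907]
 [-0.0013  0.4996 -0.8662]]
60 [230.6056 256.3096] [591.3839 226.3529]
90 [239.7256 256.4239] [580.5249 218.3264]
120 [249.3332 261.5287] [576.2885 204.8129]
scene [297.2 138.7] [0.414 0.33 ] [-0.2002 -0.372   0.012 ]
scene [242.2 206.7] [ 0.4167 -0.0307] [-0.0117 -0.1064  0.012 ]
scene [238.7 235.6] [ 0.4696 -0.1261] [-0.0001 -0.0086  0.012 ]
scene [239.7 266. ] [ 0.532  -0.2101] [-0.0014  0.0859  0.012 ]
scene [151.9 284.5] [ 0.3518 -0.3963] [0.229  0.1271 0.012 ]
top [128.  129.6] [0.68   0.3861] [-0.4243 -0.3617  0.012 ]
top [182.8 135.4] [0.6627 0.2042] [-0.3123 -0.234   0.012 ]
top [327.2 158.7] [ 0.5926 -0.2704] [-0.0015  0.0856  0.012 ]
top [302.1 177. ] [ 0.5303 -0.1872] [ 0.0002 -0.0109  0.012 ]
top [273.2 192.5] [ 0.4778 -0.0934] [-0.0112 -0.1101  0.012 ]
top [139.9 210.9] [0.4117 0.3332] [-0.1933 -0.4677  0.012 ]
top [366.8 232.7] [ 0.3518 -0.3961] [0.2483 0.0496 0.012 ]
```

View pics/end.png

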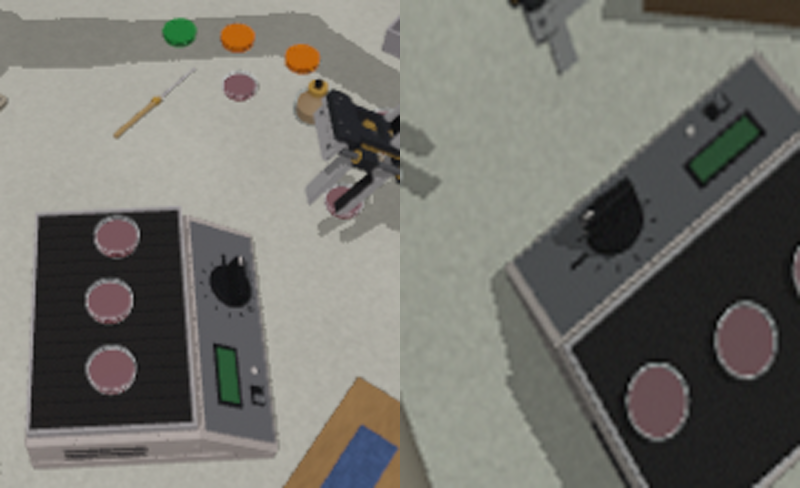

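Three dishes lie on the mat within limits (measured x ≈ −0.011, 0, −0.001; y ≈ −0.108, −0.010, 0.086). The bar lies towards the long mark: scene (240,262), top white pointer (588,213). One enlarged crop to confirm the angle.

Run:
```python
from h import *
S=np.load('sh.npz');I=cv2.INTER_CUBIC;o=[]
for n,x,y in(("scene",270,195),("top",232,120)):
    im=cv2.resize(r.snapshot(n)[y:y+50,x:x+50],(400,400),interpolation=I)
    for ang,c in((60,(255,0,0)),(90,(0,255,0)),(120,(0,0,255))):
        t=np.radians(ang);d=np.cos(t)*S['up']+np.sin(t)*S['rt']
        for s in(.033,-.033):
            u=(px(n,S['K']+S['n']*.04+s*d)-[x,y])*8; cv2.circle(im,tuple(int(v) for v in u),4 if s>0 else 2,c,-1)
    o.append(im)
cv2.imwrite("pics/conf.png",np.hstack(o))
```

```text
(no output)
```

View pics/conf.png

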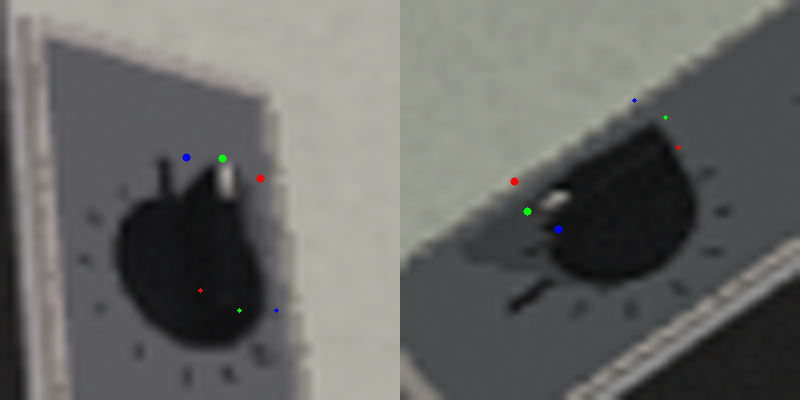

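The white pointer, at (226,180) in the scene and (555,198) in the top, fits the 90° projection (green). The bar is parallel to the panel front, so it is at the long mark. Handing in.

```bash
python3 -c "
from h import *
print(r.sign_off())"
```

```text
the job is handed in; nothing more can be done
None
```

I handed the job in at about 26 s, with three 60 mm dishes flat on the shaker mat, the selector knob released at the long bar mark (pictures agree), and nothing else seen to have moved; no verdict came back.

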